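# Load the marking pallet: each part in its own nest

### The job

Get the pallet ready for the laser marker: put the flange, the block, the shaft and the bush each in the blue nest whose recess is cut for it, lying flat on the recess floor, flange hub up and bush upright. Someone has stood the bush in the block's nest, so it has to come out before the block can go in. Leave the brush and the upright focus gauge as they are.

Things in the scene. Friction and masses are not known exactly. Their poses are not given: they have to be found in the camera images.
- flange: Light grey round flange: disc 62 mm across and 10 mm thick with a hub 36 mm across on top, 21 mm high in all, about 60 g. Starts on the work surface, hub up. Origin: centre of the disc's underside; z up through the hub.
- block: Light grey milled block, 30 (its x) x 45 (its y) x 20 mm (z) with two dark holes in its top, about 70 g. Starts flat on the work surface. Origin: centre of its underside.
- shaft: Grey turned shaft with a collar, 80 mm long (its y), 22 mm wide and high, lying flat, about 120 g; it does not roll. Starts on the work surface. Origin: centre of its underside, z up.
- bush: Cream-coloured plain bush, 24 mm across and 25 mm high, standing upright, about 60 g. Starts standing in the block's nest, where it does not belong. Origin: centre of its underside, z up.
- nest_flange: Nest for the flange, with a round recess 74 mm across. Plate 104 (x) x 88 mm (y), 11 mm high, fixed; underside 13 mm above the work surface, on an aluminium pallet. Blue frame with corner screws; bare-metal recess floor 3 mm above the origin, rim 11 mm, edge bevelled 2 mm. Origin: centre of the underside, z up.
- nest_block: Nest for the block, with a short rectangular recess 57 mm (along x) by 42 mm (along y). Plate 104 (x) x 88 mm (y), 11 mm high, fixed; underside 13 mm above the work surface, on an aluminium pallet. Blue frame with corner screws; bare-metal recess floor 3 mm above the origin, rim 11 mm, edge bevelled 2 mm. Origin: centre of the underside, z up.
- nest_shaft: Nest for the shaft, with a long narrow recess 92 mm (along x) by 34 mm (along y). Plate 104 (x) x 88 mm (y), 11 mm high, fixed; underside 13 mm above the work surface, on an aluminium pallet. Blue frame with corner screws; bare-metal recess floor 3 mm above the origin, rim 11 mm, edge bevelled 2 mm. Origin: centre of the underside, z up.
- nest_bush: Nest for the bush, with a round recess 36 mm across. Plate 104 (x) x 88 mm (y), 11 mm high, fixed; underside 13 mm above the work surface, on an aluminium pallet. Blue frame with corner screws; bare-metal recess floor 3 mm above the origin, rim 11 mm, edge bevelled 2 mm. Origin: centre of the underside, z up.
- brush: Bystander: flat brush with a wooden handle, 158 mm long (its y), 30 mm wide, 12 mm high, lying between the nests and the perforated plate. Origin: centre of its underside.
- gauge: Bystander: white upright focus gauge block, 20 x 20 mm and 98 mm high, standing between the nests and the white control box. Origin: centre of its underside.

How it is judged (in metres and radians):
At the end, for the whole second after the job is handed in: Flange, block, shaft and bush each lie in the recess of their own nest (centre within 12 mm of the nest's centre), down on the recess floor (within 3.5 mm), upright (within 0.12 rad), block and shaft lengthwise in their recesses (within 0.35 rad, either way round), all at rest (horizontal distance between flange and nest_flange below 0.012 m and z of flange in the frame of nest_flange between 0 and 0.0065 m and angle between each of flange, block, shaft, bush's own z axis and vertical below 0.12 rad and linear speed of each of flange, block, shaft, bush below 0.02 m/s and angular speed of each of flange, block, shaft, bush below 0.3 rad/s and horizontal distance between block and nest_block below 0.012 m and z of block in the frame of nest_block between 0 and 0.0065 m and horizontal distance between shaft and nest_shaft below 0.012 m and z of shaft in the frame of nest_shaft between 0 and 0.0065 m and horizontal distance between bush and nest_bush below 0.012 m and z of bush in the frame of nest_bush between 0 and 0.0065 m and angle between the y axis of block and the x axis of nest_block, either way round below 0.35 rad and angle between the y axis of shaft and the x axis of nest_shaft, either way round below 0.35 rad); the robot touches nothing.
It fails at once if the brush is pushed more than 20 mm away (distance of brush from where it was at the start of the episode above 0.02 m).
It fails at once if the focus gauge is knocked over or moved more than 20 mm (angle between gauge's own z axis and vertical above 0.3 rad or distance of gauge from where it was at the start of the episode above 0.02 m).
It also fails if it takes over 86 s, if anything falls off the work surface, if the arm or the gripper's body presses on something with over 40 N, if the wrist force passes 120 N, or if a joint passes its speed limit or range.

### The arm

A 6-joint arm with a two-finger parallel gripper is mounted at the origin on a cart in front of the work surface, level with it; the furniture and walls round the work are solid. World frame = base frame: x ahead of the robot, y to its left, z up, the work surface at z = 0. Lengths are in mm, angles in degrees, forces in N, time in s.
With the tool pointing down it reaches from about 350 to 850 mm from the base axis. Payload 8.1 kg.
Tool frame: the origin (TCP) lies between the finger pads; the fingertips stand 22 mm ahead of it and the grasp point (between the pads) lies 3 mm ahead of it; z points along the fingers, y is the line along which they close (so a half turn about z gives the same grasp; the last joint's range is limited). The gripper opens to 85 mm and grips with 20 to 120 N. Pads are 22 mm wide; open, the fingers measure 114 mm over their backs; the gripper's body (76 mm by 85 mm) begins 54 mm behind the grasp point. The pads swing forward as they close: fully open they stand 13 mm farther back than shut.
Start: joints at [59.737, 7.471, 85.268, -0, 87.261, -4.893], TCP at [257.063, 542.148, 253.292] pointing down, gripper open.
Joint ranges: [-169.43, 169.43], [-51.17, 129.36], [1.28, 143.12], [-76.62, 256.62], [0, 156.53], [-152.29, 152.29]. Speed limits (degrees/s): [136.94, 136.94, 159.86, 180, 180, 180].

### API

Orientations are given as [roll, pitch, yaw] about the fixed x, y, z axes, in that order (R = Rz(yaw) Ry(pitch) Rx(roll)).
In Python, from bench import r, vision gives the robot as it stands.
- The arm moves only by the tool step_arm, never from a script. Its argument "targets" is a list that holds one entry, the list of rows, each a list of 6 numbers: the shift along the world's x, y, z in mm, then the turn, a rotation vector about the world's x, y, z in rad. In form: [[[x, y, z, rx, ry, rz], ...]]. A call has 1 to 12 rows; each row is the pose to reach, as a shift and turn from the pose commanded when the call began; what a row does not reach only later rows make up. A row lasts 1/12 s, in which the tool goes at most 41.7 mm and 7.16 degrees, less where a joint would pass 70% of its speed; a pose out of reach is approached as far as the arm can. A call with a gripper value outside its range is refused whole. "fingers" is the gripper's target within -1 to 1 (shut at 1, half-way at 0, fully open at -1), set as the call begins (left out, the last holds). The fingers move at their own pace and stop on an object; "newtons" is the grip in N (left out, the last holds). Time passes only in rows, so rows that repeat a pose let the fingers close. It gives the time, the measured TCP pose, the force, the opening and the grip force at its end, in the units of the state.
- r.sense(): the state, without advancing time (a new reading comes with each control period).
- vision.snapshot(name): name is "scene" or "top" or "wrist"; returns a dict with "img" (420x560x3 uint8, blue, green, red), "mtx" (3x3 intrinsics, pixels), "eye" and "attitude" of the camera in the world. Camera axes: x right, y up, looking along -z (the intrinsics and any distortion apply to the point x, -y, -z); pixel columns grow to the right and rows downward; lengths in mm; the calibration is good to about 2 mm. The wrist camera is an equidistant fisheye: a pixel r from the principal point sees the ray r / f radians off the axis. A picture is of the moment at which its call begins. There is no depth.
- r.hand_in(): hands the job in; it is judged then, once.
The state is a dict: "time": time; "joint_pos": joint angles; "qd": joint speeds; "joint_efforts": joint torques, N m; "tool_pos": TCP position; "tcp_rot": TCP orientation; "ft_force": force on the tool from outside, world axes, zero at the start; "wrist_torque": the same for the moment, N m; "finger_gap": finger opening in mm; "grip_force": force on a finger pad.
Only numpy, scipy, OpenCV 4.12 (cv2) and the standard library are available. Lean on these libraries where they do the work, as an engineer would, in place of code of your own. Each camera call takes 0.05 s, during which the arm holds its last target. There are 200 camera calls.

## Working session

There is one attempt and no reset: what is moved stays moved. The work goes in short steps, Python scripts to look and compute and a tool call to move; the robot and the scene stay as the last step left them, time stands still between calls to the robot, and variables do not carry over. Pictures are saved under pics/ and viewed, at most 14 in all, crops included, and the job is handed in when it is done.

Besides the shell and the picture viewer there is one more tool, called after ">>>" in YAML: its name, and indented under it one key for each argument. step_arm: Moves the arm, as the interface text tells. Its arguments: {"type":"object","properties":{"targets":{"type":"array"},"fingers":{"type":"number"},"newtons":{"type":"number"}},"required":["targets"]}

```bash
mkdir -p pics
python3 - <<'E'
from bench import r, vision
import cv2
for n in ("top","scene"):
    s=vision.snapshot(n); cv2.imwrite(f"pics/{n}0.png",s["img"]); print(n,s["mtx"],s["eye"],s["attitude"],[k for k in s])
print(r.sense())
E
```

```text
top [[391.26385927   0.         285.69253773]
 [  0.         391.26385927 206.39659631]
 [  0.           0.           1.        ]] [517.33598122  84.61087176 904.49225374] [  8.50123039  -0.19625772 -90.26977335] ['img', 'mtx', 'eye', 'attitude']
scene [[383.66652132   0.         279.82725728]
 [  0.         383.66652132 207.79173478]
 [  0.           0.           1.        ]] [389.37149466 599.72293001 701.69677547] [  40.93930807   -0.47496851 -155.21524068] ['img', 'mtx', 'eye', 'attitude']
{'time': 0.1, 'joint_pos': array([ 5.97365849e+01,  7.51005586e+00,  8.53234587e+01,  1.59987879e-04,
        8.72618905e+01, -4.89325453e+00]), 'qd': array([ 0.006669  , -0.06946561, -0.08827374,  0.06322315,  0.01471283,
       -0.02417922]), 'joint_efforts': array([ 1.98741014e-03, -5.70949066e+01, -5.01942515e+01, -1.19663728e-04,
        8.06214754e-03,  3.55340649e-05]), 'tool_pos': array([256.82648178, 541.74478863, 252.35284785]), 'tcp_rot': array([-1.79904956e+02, -8.29722337e-03,  1.54629825e+02]), 'ft_force': array([-0.30617319,  0.33331958,  0.36228279]), 'wrist_torque': array([ 0.0036965 ,  0.02626246, -0.0026727 ]), 'grip_force': 0.0, 'finger_gap': 85.66556439300082}
```

View pics/top0.png

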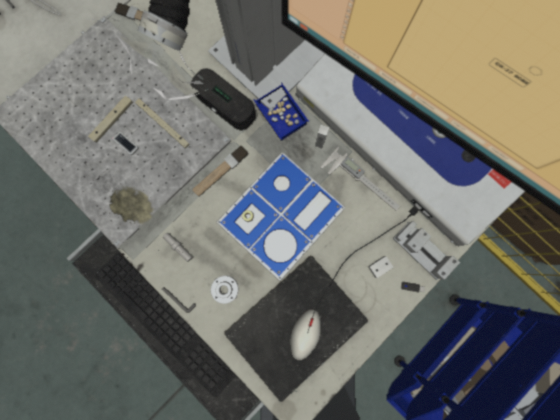

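View pics/scene0.png

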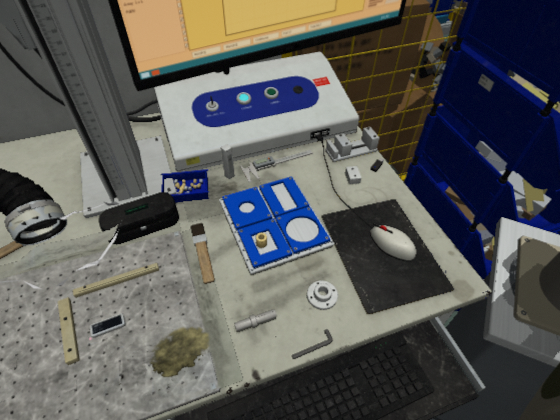

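```bash
cat > h.py <<'E'
from bench import r, vision
import cv2, numpy as np
from scipy.spatial.transform import Rotation as Ro
def snap(n,save=None):
    s=vision.snapshot(n); s["n"]=n; s["R"]=Ro.from_euler("xyz",s["attitude"],degrees=True).as_matrix()
    if save: cv2.imwrite(f"pics/{save}.png",s["img"])
    return s
def p2w(s,uv,z):
    uv=np.atleast_2d(np.array(uv,float)); K=s["mtx"]
    d=(uv-K[:2,2])/[K[0,0],K[1,1]]
    if s["n"]=="wrist":
        t=np.linalg.norm(d,axis=1,keepdims=True)+1e-12
        c=np.hstack([d/t*np.sin(t),np.cos(t)])
    else: c=np.hstack([d,np.ones((len(d),1))])
    w=(c*[1,-1,-1])@s["R"].T
    return s["eye"]+w*((z-s["eye"][2])/w[:,2])[:,None]
def w2p(s,P):
    c=((np.atleast_2d(P)-s["eye"])@s["R"])*[1,-1,-1]; K=s["mtx"]
    if s["n"]=="wrist":
        q=np.linalg.norm(c[:,:2],axis=1,keepdims=True); d=c[:,:2]/(q+1e-12)*np.arctan2(q,c[:,2:])
    else: d=c[:,:2]/c[:,2:]
    return d*[K[0,0],K[1,1]]+K[:2,2]
E
python3 - <<'E'
from h import *
s=snap("top"); im=s["img"]
hsv=cv2.cvtColor(im,cv2.COLOR_BGR2HSV)
m=cv2.inRange(hsv,(100,120,60),(125,255,255)); m[:,:200]=0;m[:,360:]=0;m[:145]=0;m[290:]=0
cs,h=cv2.findContours(m,cv2.RETR_CCOMP,cv2.CHAIN_APPROX_NONE)
for c,k in zip(cs,h[0]):
    if len(c)>15:
        w=p2w(s,c[:,0],24)[:,:2].astype(np.float32); print("hole" if k[3]>=0 else "out",len(c),c[:,0].mean(0).round(),cv2.minAreaRect(w))
cv2.imwrite("pics/c0.png",cv2.resize(im[150:310,150:410],None,fx=3,fy=3,interpolation=cv2.INTER_CUBIC))
E
```

```text
out 121 [280. 245.] ((561.2119750976562, 94.51858520507812), (84.57833862304688, 101.06668853759766), 46.88335418701172)
hole 98 [280. 245.] ((560.583251953125, 94.10967254638672), (77.68638610839844, 77.53730773925781), 44.96149444580078)
out 124 [250. 218.] ((622.0621337890625, 163.16043090820312), (85.37730407714844, 100.57636260986328), 47.546695709228516)
hole 70 [249. 218.] ((621.98779296875, 162.97235107421875), (48.40761184692383, 63.0615119934082), 48.10790252685547)
out 122 [312. 210.] ((640.48779296875, 20.913421630859375), (84.58702087402344, 101.3370361328125), 47.60495376586914)
hole 88 [312. 210.] ((640.1173095703125, 21.068130493164062), (40.779422760009766, 98.03836822509766), 48.01872253417969)
out 124 [280. 183.] ((704.2279052734375, 90.68998718261719), (85.73954772949219, 101.2546157836914), 47.79502868652344)
hole 50 [281. 183.] ((703.3483276367188, 90.36701965332031), (41.036712646484375, 41.115814208984375), 45.230472564697266)
```

View pics/c0.png

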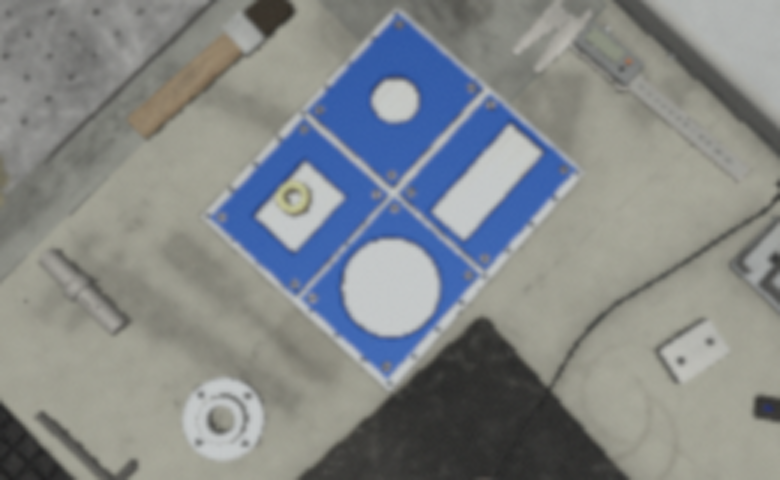

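The top view shows bush (248,216) in the left nest, flange (225,289), shaft (166,236)-(190,258), block (381,267); nests left=block, top=bush, right=shaft, bottom=flange. The gauge is around (322,135).

Run:
```python
from h import *
s=snap("top"); im=s["img"]; q=snap("scene")
f=lambda u,v,z:p2w(s,[[150+u/3,150+v/3]],z)[0].round(1)
print("bush",f(294,198,41),"shaft",f(48,258,15),f(120,325,15),"flange",f(224,418,10),"hub",f(224,416,21),"block",f(693,351,20),"holes",f(681,361,20),f(709,341,20))
print("scene bush",p2w(q,[[262,236]],41).round(1),"gauge base", p2w(q,[[229,178]],0).round(1),"gauge top",p2w(q,[[227,148]],98).round(1),p2w(s,[[322,128]],98).round(1),p2w(s,[[320,146]],0).round(1))
w=snap("wrist","w0"); print(w["mtx"],w["eye"],w["attitude"])
```

```text
bush [625.2 164.9  41. ] shaft [583.5 353.   15. ] [532.9 297.   15. ] flange [463.8 218.5  10. ] hub [465.9 216.8  21. ] block [ 511.6 -131.5   20. ] holes [ 504.3 -122.2   20. ] [ 518.9 -143.7   20. ]
scene bush [[625.7 166.   41. ]] gauge base [[801.3   7.9   0. ]] gauge top [[799.1   3.5  98. ]] [[807.9   2.4  98. ]] [[798.3  -1.9   0. ]]
[[325.1922621    0.         277.81149782]
 [  0.         325.1922621  209.27510868]
 [  0.           0.           1.        ]] [184.79097577 576.78578445 373.43651458] [-1.82956390e+01  5.78746367e-02  6.46655071e+01]
```

View pics/w0.png

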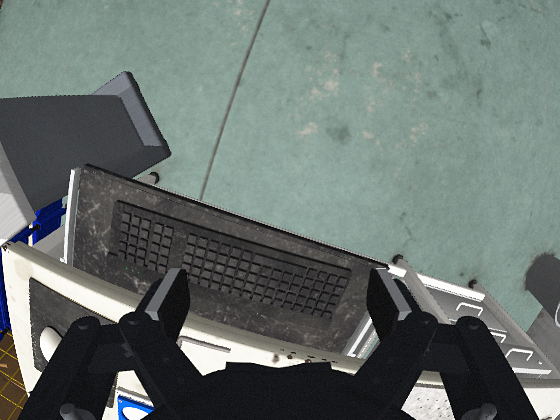

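The wrist view shows the keyboard and the two fingertips at the bottom; nothing of use yet. I'm moving over the bush.

>>> step_arm:
  targets:
    - [[368,-377,-103,0,0,-0.295],[368,-377,-103,0,0,-0.295],[368,-377,-103,0,0,-0.295],[368,-377,-103,0,0,-0.295],[368,-377,-103,0,0,-0.295],[368,-377,-103,0,0,-0.295],[368,-377,-103,0,0,-0.295],[368,-377,-103,0,0,-0.295],[368,-377,-103,0,0,-0.295],[368,-377,-103,0,0,-0.295],[368,-377,-103,0,0,-0.295],[368,-377,-103,0,0,-0.295]]
  fingers: -0.3
  newtons: 40

```text
time: 1.3
tool_pos: [601.0, 189.2, 157.0]
tcp_rot: [180.0, 0.0, 137.7]
ft_force: [0.9, 1.4, 0.8]
finger_gap: 55.4
grip_force: 0.0
```

>>> step_arm:
  targets:
    - [[24,-24,-17,0,0,0],[24,-24,-17,0,0,0],[24,-24,-17,0,0,0]]

```text
time: 1.55
tool_pos: [623.8, 164.9, 138.2]
tcp_rot: [-179.8, -0.1, 137.5]
ft_force: [0.4, 0.1, 0.3]
finger_gap: 55.4
grip_force: 0.0
```

Run:
```python
from h import *
w=snap("wrist","w1"); st=r.sense(); print(st["tool_pos"],st["tcp_rot"],w["eye"],w["attitude"])
for p in ([625.4,165.4,41],[622,163,16],[465,217.5,21],[703.8,90.5,24]): print(p,w2p(w,p).round())
```

```text
[623.52602154 166.36781603 139.37698528] [-1.79924013e+02 -8.51344865e-02  1.37634253e+02] [565.35354937 219.6236258  259.0163361 ] [-18.18318733   0.1639457   47.57243576]
[625.4, 165.4, 41] [[279. 222.]]
[622, 163, 16] [[274. 210.]]
[465, 217.5, 21] [[185.  15.]]
[703.8, 90.5, 24] [[276. 327.]]
```

View pics/w1.png

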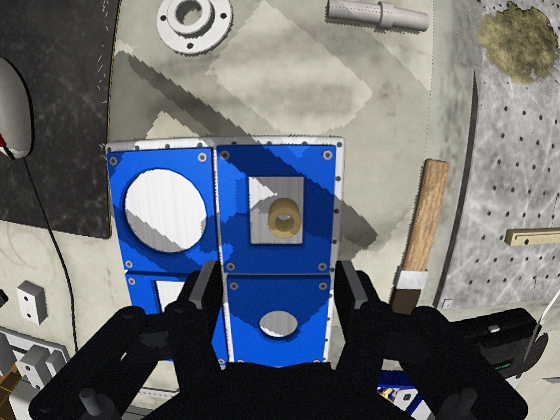

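Wrist view: bush top ring at about (284,219), recess of the block nest centred (277,211), flange (195,20) and shaft (380,15) at the top edge.

Run:
```python
from h import *
w=snap("wrist"); im=w["img"]; st=r.sense(); print(st["tool_pos"])
hsv=cv2.cvtColor(im,cv2.COLOR_BGR2HSV)
m=cv2.inRange(hsv,(15,60,40),(40,255,255)); m[:150]=0;m[260:]=0;m[:,:240]=0;m[:,330:]=0
ys,xs=np.nonzero(m); print("bush px",xs.min(),xs.max(),ys.min(),ys.max(),len(xs))
print("bush",p2w(w,[[284,219]],41)); 
b=np.array([p2w(w,[[284,219]],41)[0]])
t=np.linspace(0,2*np.pi,40)
for z in(16,41):
    c=w2p(w,b*[1,1,0]+np.c_[12*np.cos(t),12*np.sin(t),0*t+z]); print(z,c.min(0),c.max(0))
m=cv2.inRange(hsv,(100,120,30),(125,255,255))
cs,h=cv2.findContours(m,cv2.RETR_CCOMP,cv2.CHAIN_APPROX_NONE)
for c,k in zip(cs,h[0]):
    if k[3]>=0 and len(c)>80: print(len(c),cv2.minAreaRect(p2w(w,c[:,0],24)[:,:2].astype(np.float32)))
```

```text
[623.53530996 167.35728812 140.29967484]
bush px 267 298 199 238 1000
bush [[626.39563026 170.46138568  41.        ]]
16 [268.31014732 193.55448542] [298.63233854 222.40920923]
41 [267.29763874 202.99868764] [300.69003425 234.41836239]
92 ((702.4342041015625, 93.59724426269531), (33.186214447021484, 33.22477340698242), 8.914237976074219)
235 ((562.4133911132812, 97.81015014648438), (70.75804138183594, 72.39717102050781), 85.92164611816406)
240 ((622.1214599609375, 164.87478637695312), (42.842525482177734, 55.32973861694336), 47.717750549316406)
```

>>> step_arm:
  targets:
    - [[3,-1,-40,0,0,0],[3,-1,-75,0,0,0],[3,-1,-92,0,0,0],[3,-1,-92,0,0,0],[3,-1,-92,0,0,0]]

```text
time: 2.07
tool_pos: [625.9, 167.3, 48.6]
tcp_rot: [-180.0, -0.0, 137.8]
ft_force: [0.4, 0.1, -0.1]
finger_gap: 55.3
grip_force: 0.0
```

>>> step_arm:
  targets:
    - [[0,0,0,0,0,0],[0,0,0,0,0,0],[0,0,0,0,0,0],[0,0,0,0,0,0],[0,0,0,0,0,0],[0,0,0,0,0,0]]
  fingers: 1

```text
time: 2.57
tool_pos: [628.5, 166.6, 51.4]
tcp_rot: [179.8, 0.1, 137.7]
ft_force: [-1.6, -0.0, 6.4]
finger_gap: 21.0
grip_force: 39.1
```

>>> step_arm:
  targets:
    - [[0,0,8,0,0,0],[0,0,20,0,0,0],[0,0,40,0,0,0],[0,0,40,0,0,0]]

```text
time: 2.9
tool_pos: [629.8, 166.5, 94.3]
tcp_rot: [179.7, 0.3, 137.7]
ft_force: [0.9, 0.7, 0.3]
finger_gap: 21.0
grip_force: 39.4
```

Run:
```python
from h import *
w=snap("wrist"); st=r.sense(); print(st["tool_pos"],st["tcp_rot"],st["finger_gap"],st["ft_force"])
cv2.imwrite("pics/w2.png",cv2.resize(w["img"][130:370,100:460],None,fx=2,fy=2))
```

```text
[629.40952102 166.42962859  92.57286671] [179.69666699   0.23353616 137.72429083] 21.311385210114228 [ 1.29127415  0.02806859 -1.12769218]
```

View pics/w2.png

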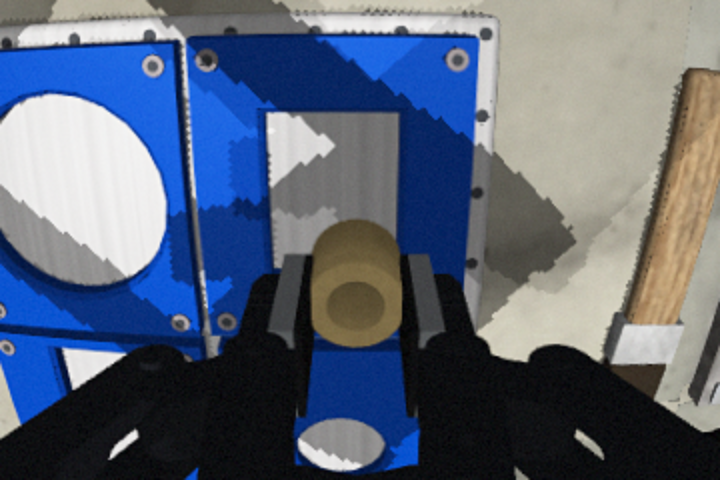

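The bush is held between the pads: top ring at about (278,282) full-frame, apparently sticking out on the camera side.

Run:
```python
from h import *
w=snap("wrist"); im=w["img"]; st=r.sense(); T=st["tool_pos"]; print(T)
hsv=cv2.cvtColor(im,cv2.COLOR_BGR2HSV)
m=cv2.inRange(hsv,(15,60,30),(40,255,255)); m[:220]=0;m[320:]=0;m[:,:240]=0;m[:,320:]=0
ys,xs=np.nonzero(m); print("px",xs.min(),xs.max(),ys.min(),ys.max())
t=np.linspace(0,2*np.pi,40); ex=np.array([np.cos(np.radians(137.7)),np.sin(np.radians(137.7)),0])
for z in (80,84,88):
    b=p2w(w,[[278,282]],z)[0]; o=[]
    for k in(0,-25):
        c=w2p(w,b+np.c_[12*np.cos(t),12*np.sin(t),0*t+k]); o+=[c.min(0).round(),c.max(0).round()]
    print(z,b.round(1),"along tool x",((b-T)@ex).round(1),o)
```

```text
[628.29876182 166.21718439  90.63703163]
px 255 300 240 302
80 [630.1 166.9  80. ] along tool x -0.9 [array([253., 260.]), array([303., 303.]), array([256., 238.]), array([300., 277.])]
84 [628.3 168.5  84. ] along tool x 1.6 [array([252., 259.]), array([304., 303.]), array([255., 237.]), array([300., 277.])]
88 [626.4 170.1  88. ] along tool x 4.0 [array([251., 258.]), array([305., 304.]), array([255., 235.]), array([301., 277.])]
```

>>> step_arm:
  targets:
    - [[25,-25,0,0,0,0],[50,-50,0,0,0,0],[75,-75,0,0,0,0],[75,-75,0,0,0,0],[75,-75,0,0,0,0],[75,-75,-15,0,0,0],[75,-75,-15,0,0,0]]

```text
time: 3.58
tool_pos: [699.3, 91.7, 69.2]
tcp_rot: [-179.8, -0.2, 137.8]
ft_force: [-1.3, -0.8, -2.5]
finger_gap: 21.3
grip_force: 39.4
```

Run:
```python
from h import *
print(np.round([(snap("wrist") and r.sense()["tool_pos"]) for _ in range(3)],1))
w=snap("wrist"); cv2.imwrite("pics/w3.png",cv2.resize(w["img"][180:340,180:380],None,fx=3,fy=3))
print(w2p(w,[[703.5,91.3,24],[703.5,91.3,16]]))
```

```text
[[699.   91.9  69.8]
 [699.6  92.   71. ]
 [700.4  92.   72.1]]
[[279.55795019 254.29113688]
 [279.51605364 248.42351227]]
```

View pics/w3.png

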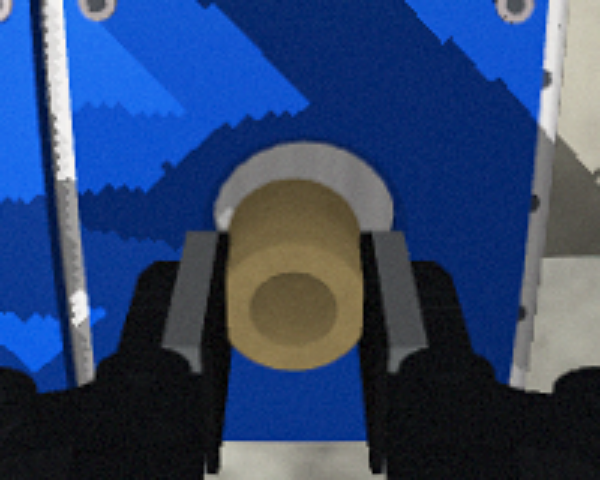

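Recess centre is ~2 mm to the right of the bush in the picture (303 vs 295 in the 3x crop), consistent with the numbers.

>>> step_arm:
  targets:
    - [[4,-1,0,0,0,0],[4,-1,-10,0,0,0],[4,-1,-18,0,0,0],[4,-1,-22,0,0,0],[4,-1,-23,0,0,0],[4,-1,-23,0,0,0]]

```text
time: 4.28
tool_pos: [705.9, 90.0, 51.3]
tcp_rot: [-180.0, 0.0, 137.7]
ft_force: [-4.7, -1.1, 10.2]
finger_gap: 21.3
grip_force: 40.8
```

>>> step_arm:
  targets:
    - [[0,0,0,0,0,0],[0,0,0,0,0,0],[0,0,0,0,0,0],[0,0,0,0,0,0],[0,0,25,0,0,0],[0,0,60,0,0,0],[0,0,90,0,0,0],[0,0,90,0,0,0]]
  fingers: -0.3

```text
time: 4.95
tool_pos: [709.9, 90.3, 149.1]
tcp_rot: [179.5, 0.5, 137.7]
ft_force: [0.7, 0.5, 1.2]
finger_gap: 55.4
grip_force: 0.0
```

Run:
```python
from h import *
w=snap("wrist"); print(np.round([(snap("wrist") and r.sense()["tool_pos"]) for _ in range(3)],1))
s=snap("top"); im=w["img"][140:300,180:380]; a=cv2.resize(im,None,fx=2,fy=2)
b=cv2.resize(s["img"][150:230,240:380],(400,320))
cv2.imwrite("pics/w4.png",np.hstack([a[:320],b]))
```

```text
[[707.4  90.1 143. ]
 [706.   90.  140.5]
 [705.1  90.  139. ]]
```

View pics/w4.png

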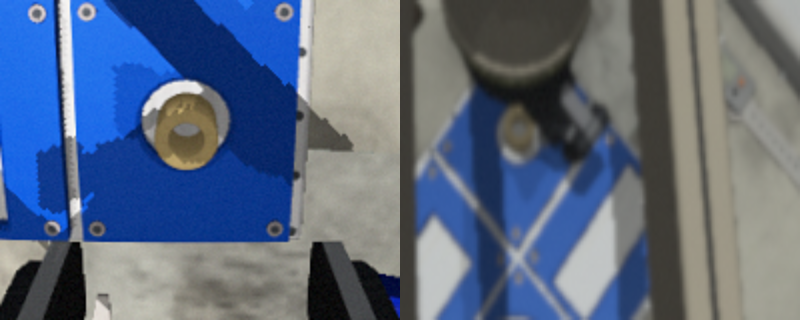

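The bush stands upright in its recess, at about (187,130) of the left crop, near the centre. Next the block.

>>> step_arm:
  targets:
    - [[-192,-221,-15,0,0,-0.236],[-192,-221,-15,0,0,-0.236],[-192,-221,-15,0,0,-0.236],[-192,-221,-15,0,0,-0.236],[-192,-221,-15,0,0,-0.236],[-192,-221,-15,0,0,-0.236],[-192,-221,-15,0,0,-0.236],[-192,-221,-15,0,0,-0.236],[-192,-221,-15,0,0,-0.236],[-192,-221,-15,0,0,-0.236],[-192,-221,-15,0,0,-0.236]]

```text
time: 6.12
tool_pos: [514.1, -130.2, 124.8]
tcp_rot: [-180.0, -0.0, 124.2]
ft_force: [0.3, 0.3, -0.0]
finger_gap: 55.6
grip_force: 0.0
```

Run:
```python
from h import *
print(np.round([(snap("wrist") and r.sense()["tool_pos"]) for _ in range(2)],1), r.sense()["tcp_rot"])
w=snap("wrist"); im=w["img"]; print(w2p(w,[511.6,-131.5,20]))
cv2.imwrite("pics/w5.png",cv2.resize(im[150:310,180:380],None,fx=3,fy=3))
```

```text
[[ 514.4 -130.1  125. ]
 [ 514.5 -130.   125.1]] [-1.79998933e+02 -2.20102319e-02  1.24301109e+02]
[[272.50311942 216.28663826]]
```

View pics/w5.png

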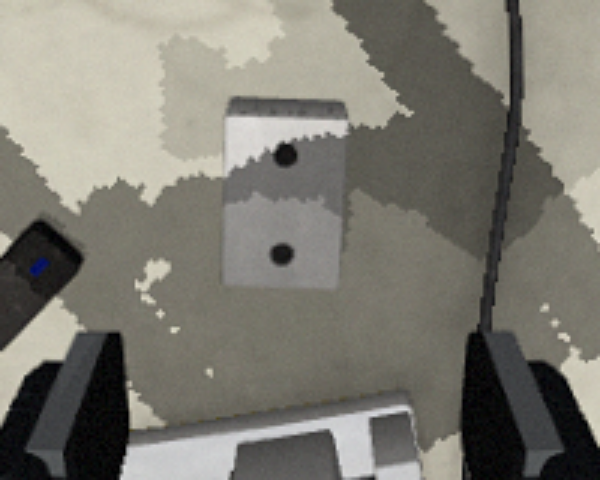

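Block top corners ~(226,115),(345,120),(339,290),(223,285) in the 3x crop, holes (285,154) and (282,254); a clamp fixture is below at v>400.

Run:
```python
from h import *
w=snap("wrist"); f=lambda l,z:p2w(w,np.array(l)/3+[180,150],z)
c=f([(226,115),(345,120),(339,290),(223,285)],20); print(c.round(1),c.mean(0))
h=f([(285,154),(282,254)],20); d=h[1]-h[0]; print(h.mean(0),np.degrees(np.arctan2(d[1],d[0])))
e=c[3]-c[0];g=c[2]-c[1];print([np.degrees(np.arctan2(v[1],v[0])) for v in(e,g)],"vise",f([(130,430),(405,392)],30))
```

```text
[[ 489.5 -120.9   20. ]
 [ 513.7 -105.8   20. ]
 [ 538.3 -143.2   20. ]
 [ 513.2 -158.7   20. ]] [ 513.69180395 -132.14528305   20.        ]
[ 513.71022937 -132.04350148   20.        ] -57.46811613295125
[np.float64(-57.947314577685695), np.float64(-56.61477712444418)] vise [[ 513.83968852 -204.35874077   30.        ]
 [ 566.26982858 -153.80854887   30.        ]]
```

>>> step_arm:
  targets:
    - [[-1,-2,-40,0,0,-0.027],[-1,-2,-75,0,0,-0.027],[-1,-2,-93,0,0,-0.027],[-1,-2,-93,0,0,-0.027],[-1,-2,-93,0,0,-0.027],[-1,-2,-93,0,0,-0.027]]

```text
time: 6.82
tool_pos: [514.2, -133.1, 33.9]
tcp_rot: [179.9, 0.1, 122.7]
ft_force: [1.1, -0.1, 1.2]
finger_gap: 55.6
grip_force: 0.0
```

>>> step_arm:
  targets:
    - [[0,0,0,0,0,0],[0,0,0,0,0,0],[0,0,0,0,0,0],[0,0,0,0,0,0],[0,0,0,0,0,0]]
  fingers: 1

```text
time: 7.23
tool_pos: [514.6, -133.5, 34.6]
tcp_rot: [179.9, 0.2, 122.7]
ft_force: [-0.2, 1.2, 6.9]
finger_gap: 28.8
grip_force: 39.6
```

>>> step_arm:
  targets:
    - [[0,0,30,0,0,0],[0,0,65,0,0,0],[108,297,65,0,0,0.262],[108,297,65,0,0,0.262],[108,297,65,0,0,0.262],[108,297,65,0,0,0.262],[108,297,65,0,0,0.262],[108,297,65,0,0,0.262],[108,297,65,0,0,0.262],[108,297,65,0,0,0.262],[108,297,65,0,0,0.262],[108,297,65,0,0,0.262]]

```text
time: 8.23
tool_pos: [621.2, 165.7, 98.0]
tcp_rot: [180.0, 0.0, 137.8]
ft_force: [-0.0, -1.1, -0.5]
finger_gap: 28.9
grip_force: 40.2
```

Run:
```python
from h import *
w=snap("wrist"); print(np.round([(snap("wrist") and r.sense()["tool_pos"]) for _ in range(3)],1), r.sense()["tcp_rot"],r.sense()["finger_gap"])
w=snap("wrist"); im=w["img"]; print(w2p(w,[[622,164,16],[622,164,24]]))
cv2.imwrite("pics/w6.png",cv2.resize(im[180:340,180:380],None,fx=3,fy=3))
```

```text
[[620.7 163.5  97.6]
 [620.7 163.   97.6]
 [620.7 162.7  97.5]] [-1.79983367e+02  7.59054698e-03  1.37589859e+02] 28.742857082189587
[[279.62495718 228.46633251]
 [279.68436269 233.0416346 ]]
```

View pics/w6.png

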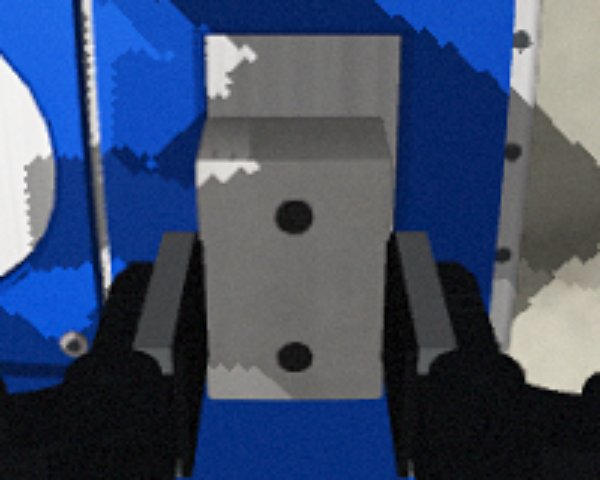

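Recess edges 203–400 (centre 301), block centre 295 in the crop: about 1.5 mm to the right needed, then lower.

>>> step_arm:
  targets:
    - [[2,0,0,0,0,0],[2,0,-20,0,0,0],[2,0,-36,0,0,0],[2,0,-43,0,0,0],[2,0,-47,0,0,0],[2,0,-48,0,0,0],[2,0,-48,0,0,0]]

```text
time: 9.07
tool_pos: [623.3, 163.6, 50.7]
tcp_rot: [180.0, 0.0, 137.6]
ft_force: [-1.9, -1.2, 4.0]
finger_gap: 28.4
grip_force: 40.7
```

>>> step_arm:
  targets:
    - [[0,0,0,0,0,0],[0,0,0,0,0,0],[0,0,0,0,0,0],[0,0,0,0,0,0],[0,0,20,0,0,0],[0,0,55,0,0,0],[0,0,90,0,0,0],[0,0,90,0,0,0]]
  fingers: -0.3

```text
time: 9.73
tool_pos: [627.3, 164.8, 148.3]
tcp_rot: [179.4, 0.4, 137.7]
ft_force: [2.0, 0.1, 2.2]
finger_gap: 55.4
grip_force: 0.0
```

Run:
```python
from h import *
print(np.round([(snap("wrist") and r.sense()["tool_pos"]) for _ in range(4)],1), r.sense()["joint_pos"])
w=snap("wrist"); cv2.imwrite("pics/w7.png",w["img"])
print(p2w(w,[[0,0]],0))
```

```text
[[626.3 164.6 145.4]
 [624.7 164.4 142.3]
 [623.3 164.1 140. ]
 [622.4 163.9 138.6]] [ 1.01920983e+01  1.85293228e+01  8.47056264e+01 -3.92241830e-04
  7.68198269e+01 -3.74800941e+01]
[[258.32526076 100.40382626   0.        ]]
```

View pics/w7.png

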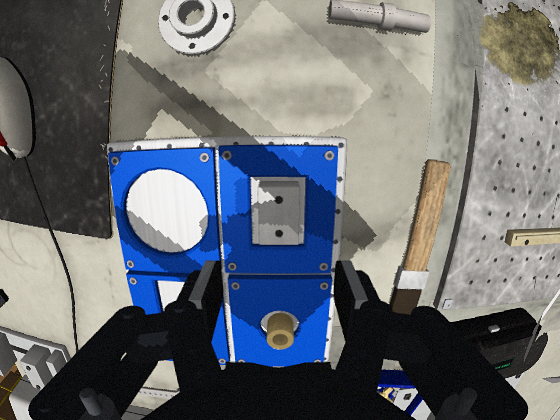

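The block lies centred in its recess at (278,211), the bush stands in its own at (280,330). Shaft at (330–430, 15), with a collar.

>>> step_arm:
  targets:
    - [[-64,161,0,0,0,-1.57],[-64,161,0,0,0,-1.57],[-64,161,0,0,0,-1.57],[-64,161,0,0,0,-1.57],[-64,161,0,0,0,-1.57],[-64,161,0,0,0,-1.57],[-64,161,0,0,0,-1.57],[-64,161,0,0,0,-1.57],[-64,161,0,0,0,-1.57],[-64,161,0,0,0,-1.57],[-64,161,0,0,0,-1.57],[-64,161,0,0,0,-1.57]]

```text
time: 10.98
tool_pos: [557.7, 324.5, 137.1]
tcp_rot: [-179.9, 0.2, 52.4]
ft_force: [-0.6, 0.0, -0.2]
finger_gap: 55.8
grip_force: 0.0
```

Run:
```python
from h import *
print(np.round([(snap("wrist") and r.sense()["tool_pos"]) for _ in range(4)],1), r.sense()["tcp_rot"])
w=snap("wrist"); im=w["img"]; print(w2p(w,[558,325,11]))
cv2.imwrite("pics/w8.png",cv2.resize(im[110:310,155:405],None,fx=3,fy=3))
```

```text
[[557.7 324.5 137.2]
 [557.8 324.5 137.3]
 [558.  324.6 137.6]
 [558.1 324.7 137.9]] [-1.79940793e+02  1.13938009e-01  5.29856621e+01]
[[276.9782828 207.9316005]]
```

View pics/w8.png

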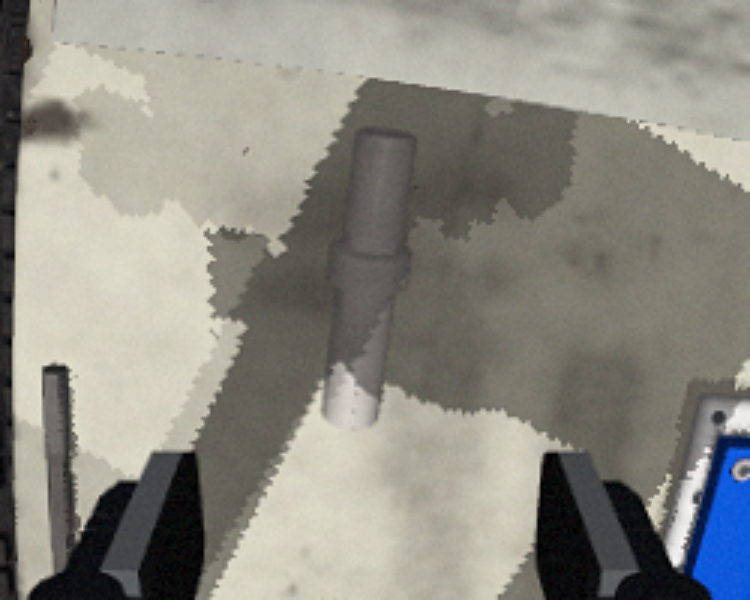

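Shaft: far end top (387,132), near end (352,425), collar centre (370,268) in the 3x crop.

Run:
```python
from h import *
w=snap("wrist"); f=lambda l,z:p2w(w,np.array(l)/3+[155,110],z)
e=f([(387,135),(352,422)],16); d=e[0]-e[1]; print(e.round(1),np.linalg.norm(d),e.mean(0),np.degrees(np.arctan2(d[1],d[0])))
c=f([(370,268)],20)[0]; print(c,(c-e.mean(0))@d/np.linalg.norm(d)); st=r.sense(); print(st["tool_pos"],st["tcp_rot"])
```

```text
[[588.6 356.6  16. ]
 [533.7 299.   16. ]] 79.60486570238103 [561.17134511 327.78681872  16.        ] 46.38061757605213
[564.97715321 332.27331959  20.        ] 5.873442685780778
[558.46871528 324.81933802 138.55659991] [-1.79965132e+02  6.17105480e-02  5.29254556e+01]
```

>>> step_arm:
  targets:
    - [[5,6,-35,0,0,-0.113],[5,6,-70,0,0,-0.113],[5,6,-100,0,0,-0.113],[5,6,-109,0,0,-0.113],[5,6,-109,0,0,-0.113],[5,6,-109,0,0,-0.113],[5,6,-109,0,0,-0.113]]

```text
time: 11.87
tool_pos: [565.5, 331.8, 33.1]
tcp_rot: [179.9, -0.2, 46.3]
ft_force: [0.5, 0.1, 0.2]
finger_gap: 55.5
grip_force: 0.0
```

>>> step_arm:
  targets:
    - [[0,0,0,0,0,0],[0,0,0,0,0,0],[0,0,0,0,0,0],[0,0,0,0,0,0],[0,0,0,0,0,0],[0,0,0,0,0,0]]
  fingers: 1

```text
time: 12.37
tool_pos: [565.1, 331.6, 32.5]
tcp_rot: [179.9, -0.2, 46.3]
ft_force: [-0.2, 0.7, 7.2]
finger_gap: 21.0
grip_force: 40.8
```

>>> step_arm:
  targets:
    - [[0,0,0,0,0,0],[0,0,0,0,0,0],[0,0,0,0,0,0],[0,0,-4,0,0,0],[0,0,-4,0,0,0],[0,0,-4,0,0,0]]
  fingers: -0.2

```text
time: 12.87
tool_pos: [563.3, 330.7, 25.6]
tcp_rot: [-180.0, 0.1, 46.2]
ft_force: [0.5, 0.1, -0.6]
finger_gap: 51.2
grip_force: 0.0
```

>>> step_arm:
  targets:
    - [[0,0,0,0,0,0],[0,0,0,0,0,0],[0,0,0,0,0,0],[0,0,0,0,0,0],[0,0,0,0,0,0]]
  fingers: 1
  newtons: 60

```text
time: 13.28
tool_pos: [564.0, 331.1, 26.6]
tcp_rot: [180.0, -0.0, 46.2]
ft_force: [-0.4, -0.4, 2.1]
finger_gap: 20.4
grip_force: 60.7
```

>>> step_arm:
  targets:
    - [[0,0,10,0,0,0],[0,0,30,0,0,0],[0,0,60,0,0,0],[0,0,80,0,0,0],[0,0,80,0,0,0]]

```text
time: 13.7
tool_pos: [566.9, 332.5, 113.2]
tcp_rot: [179.8, -0.5, 46.3]
ft_force: [1.8, -0.2, 0.5]
finger_gap: 20.9
grip_force: 60.4
```

Run:
```python
from h import *
print(np.round([(snap("wrist") and r.sense()["tool_pos"]) for _ in range(4)],1), r.sense()["tcp_rot"], r.sense()["ft_force"])
w=snap("wrist"); im=w["img"]
cv2.imwrite("pics/w9.png",cv2.resize(im[160:360,155:405],None,fx=3,fy=3))
```

```text
[[566.  332.1 110.6]
 [564.7 331.4 108.2]
 [563.6 330.9 106.3]
 [563.  330.6 105.1]] [-1.79959987e+02  1.10305819e-01  4.62485261e+01] [ 0.20298045  0.25948125 -0.85081447]
```

View pics/w9.png

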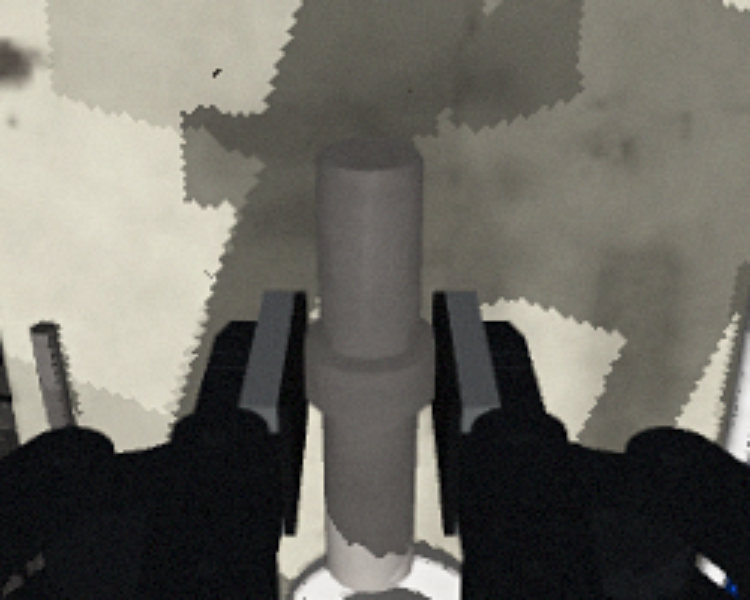

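The shaft is held level by its collar, collar at (370,380) in the crop. Turning it and carrying it to its nest.

>>> step_arm:
  targets:
    - [[74,-307,0,0,0,1.596],[74,-307,0,0,0,1.596],[74,-307,0,0,0,1.596],[74,-307,0,0,0,1.596],[74,-307,0,0,0,1.596],[74,-307,0,0,0,1.596],[74,-307,0,0,0,1.596],[74,-307,0,0,0,1.596],[74,-307,0,0,0,1.596],[74,-307,0,0,0,1.596],[74,-307,0,0,0,1.596],[74,-307,0,0,0,1.596]]

```text
time: 14.95
tool_pos: [636.6, 23.4, 104.3]
tcp_rot: [-179.9, -0.1, 130.6]
ft_force: [0.8, -0.1, -1.4]
finger_gap: 20.5
grip_force: 60.4
```

Run:
```python
from h import *
print(np.round([(snap("wrist") and r.sense()["tool_pos"]) for _ in range(4)],1), r.sense()["tcp_rot"])
```

```text
[[636.6  23.7 104.3]
 [636.7  23.9 104.5]
 [636.8  24.  104.8]
 [637.1  24.  105.1]] [-1.79910385e+02 -7.98663504e-02  1.30014188e+02]
```

>>> step_arm:
  targets:
    - [[0,0,-15,0,0,0.12],[0,0,-28,0,0,0.133],[0,0,-28,0,0,0.133],[0,0,-28,0,0,0.133],[0,0,-28,0,0,0.133]]

```text
time: 15.57
tool_pos: [637.6, 24.0, 78.2]
tcp_rot: [-180.0, -0.0, 137.7]
ft_force: [-0.4, 0.2, -0.1]
finger_gap: 20.8
grip_force: 60.4
```

Run:
```python
from h import *
print(np.round([(snap("wrist") and r.sense()["tool_pos"]) for _ in range(4)],1), r.sense()["tcp_rot"])
w=snap("wrist"); im=w["img"]; print(w2p(w,[640.2,21,24]))
cv2.imwrite("pics/w10.png",cv2.resize(im[160:360,155:405],None,fx=3,fy=3))
```

```text
[[638.1  24.   78.8]
 [638.3  24.   79.1]
 [638.4  24.   79.3]
 [638.4  24.   79.2]] [1.79951201e+02 6.03876891e-02 1.37829996e+02]
[[274.97917404 249.63751586]]
```

View pics/w10.png

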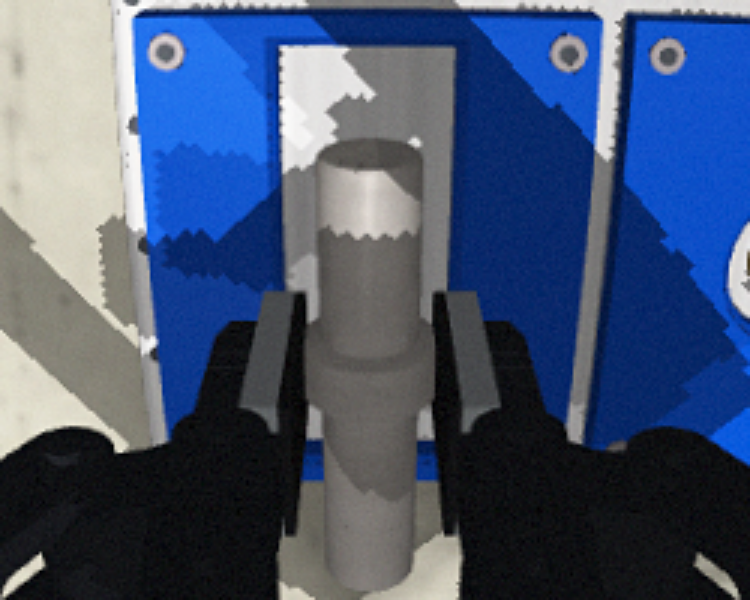

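Shaft laterally centred (370 vs recess 278–456); checking lengthwise.

Run:
```python
from h import *
w=snap("wrist"); f=lambda l,z:p2w(w,np.array(l)/3+[155,160],z)
e=f([(370,170),(369,588)],70.); print(e,e.mean(0),np.linalg.norm(e[0]-e[1]))
print(f([(367,45),(367,441)],16),f([(367,45),(367,441)],16).mean(0))
```

```text
[[613.6438845   47.47249999  70.        ]
 [672.78641646  -6.15815638  70.        ]] [643.21515048  20.65717181  70.        ] 79.83787565301988
[[608.71514111  51.3032014   16.        ]
 [676.39775856  -9.95601338  16.        ]] [642.55644983  20.67359401  16.        ]
```

>>> step_arm:
  targets:
    - [[0,0,-15,0,0,0],[0,0,-26,0,0,0],[0,0,-30,0,0,0],[0,0,-32,0,0,0],[0,0,-33,0,0,0],[0,0,-33,0,0,0],[0,0,-33,0,0,0]]

```text
time: 16.45
tool_pos: [637.0, 24.0, 46.0]
tcp_rot: [-179.9, -0.1, 137.9]
ft_force: [-6.6, 0.1, 9.1]
finger_gap: 20.5
grip_force: 66.2
```

>>> step_arm:
  targets:
    - [[0,0,0.5,0,0,0],[0,0,0.5,0,0,0],[0,0,0.5,0,0,0],[0,0,0.5,0,0,0],[0,0,0.5,0,0,0],[0,0,25,0,0,0],[0,0,60,0,0,0],[0,0,90,0,0,0],[0,0,90,0,0,0],[0,0,90,0,0,0]]
  fingers: -0.2

```text
time: 17.28
tool_pos: [640.0, 23.9, 138.7]
tcp_rot: [179.8, 0.3, 137.9]
ft_force: [-0.6, 0.1, -0.1]
finger_gap: 51.4
grip_force: 0.0
```

Run:
```python
from h import *
print(np.round([(snap("wrist") and r.sense()["tool_pos"]) for _ in range(4)],1), r.sense()["tcp_rot"])
w=snap("wrist"); im=w["img"]
cv2.imwrite("pics/w11.png",cv2.resize(im[100:300,155:405],None,fx=3,fy=3))
```

```text
[[638.5  24.  136.3]
 [637.5  24.  134.7]
 [636.9  24.  133.8]
 [636.6  24.1 133.4]] [-1.79884639e+02 -1.37502728e-01  1.37898653e+02]
```

View pics/w11.png

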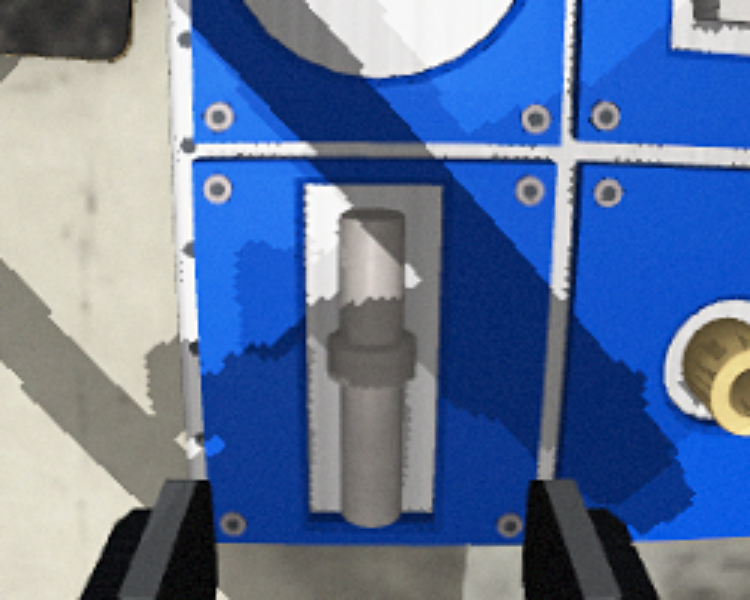

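The shaft lies in its recess: ends at (373,215) and (372,522), recess 185–513 at floor level, so it looks seated (the near end only overlaps by parallax). I have now used up the pictures, in fact one over the limit of 14 (15 viewed), so I'll do the flange by computed measurement only.

>>> step_arm:
  targets:
    - [[-172,193,0,0,0,0],[-172,193,0,0,0,0],[-172,193,0,0,0,0],[-172,193,0,0,0,0],[-172,193,0,0,0,0],[-172,193,0,0,0,0],[-172,193,0,0,0,0],[-172,193,0,0,0,0],[-172,193,0,0,0,0],[-172,193,0,0,0,0]]
  fingers: -0.3

```text
time: 18.37
tool_pos: [466.4, 216.2, 135.0]
tcp_rot: [-180.0, 0.0, 137.9]
ft_force: [0.3, -0.2, 0.3]
finger_gap: 55.7
grip_force: 0.0
```

```bash
cat > circ.py <<'E'
from h import *
def circ(w,c,z,R,half=60,k=4):
    "circle of radius R mm on plane z near c: rectified view + best edge score"
    g=np.arange(-half,half,1/k); X,Y=np.meshgrid(c[0]+g,c[1]+g)
    p=w2p(w,np.c_[X.ravel(),Y.ravel(),0*X.ravel()+z]).astype(np.float32)
    im=cv2.cvtColor(w["img"],cv2.COLOR_BGR2GRAY)
    q=cv2.remap(im,p[:,0].reshape(X.shape),p[:,1].reshape(X.shape),cv2.INTER_LINEAR)
    e=cv2.GaussianBlur((cv2.Canny(cv2.GaussianBlur(q,(0,0),3),15,40)>0).astype(np.float32),(0,0),3)
    n=int((R+3)*k); t=np.zeros((2*n+1,2*n+1),np.float32); cv2.circle(t,(n,n),int(R*k),1,3)
    s=cv2.filter2D(e,-1,t/t.sum(),borderType=cv2.BORDER_CONSTANT); m=cv2.minMaxLoc(s)
    return np.array([X[0,0],Y[0,0]])+np.array(m[3])/k, m[1]
E
python3 - <<'E'
from circ import *
print(np.round([(snap("wrist") and r.sense()["tool_pos"]) for _ in range(3)],1), r.sense()["tcp_rot"])
w=snap("wrist")
for R in(29,30,31,32): print("disc",R,circ(w,(465,217.5),10,R))
for R in(17,18,19): print("hub",R,circ(w,(465,217.5),21,R,half=35))
E
```

```text
[[466.7 216.  135.1]
 [466.7 215.9 135.1]
 [466.6 215.9 135.1]] [-1.79977516e+02  1.31268268e-03  1.37790650e+02]
disc 29 (array([465.  , 220.25]), 0.05811566114425659)
disc 30 (array([464.5, 221.5]), 0.07722163945436478)
disc 31 (array([463.5, 222. ]), 0.07242708653211594)
disc 32 (array([462.  , 220.25]), 0.04718330502510071)
hub 17 (array([444.25, 225.  ]), 0.05074654892086983)
hub 18 (array([466.75, 213.25]), 0.052055977284908295)
hub 19 (array([453.5, 232. ]), 0.05346871539950371)
```

>>> step_arm:
  targets:
    - [[-2,3,-40,0,0,0],[-2,3,-75,0,0,0],[-2,3,-95,0,0,0],[-2,3,-101,0,0,0],[-2,3,-101,0,0,0],[-2,3,-101,0,0,0],[-2,3,-101,0,0,0]]

```text
time: 19.15
tool_pos: [465.6, 220.4, 36.4]
tcp_rot: [179.8, 0.1, 137.9]
ft_force: [0.9, -0.2, -0.3]
finger_gap: 55.7
grip_force: 0.0
```

>>> step_arm:
  targets:
    - [[0,0,0,0,0,0],[0,0,0,0,0,0],[0,0,0,0,0,0],[0,0,0,0,0,0],[0,0,0,0,0,0]]
  fingers: 1

```text
time: 19.57
tool_pos: [465.5, 220.6, 36.6]
tcp_rot: [179.8, 0.1, 137.9]
ft_force: [-1.4, -0.9, 8.4]
finger_gap: 31.6
grip_force: 58.8
```

>>> step_arm:
  targets:
    - [[0,0,5,0,0,0],[0,0,15,0,0,0],[0,0,35,0,0,0],[0,0,55,0,0,0],[0,0,55,0,0,0],[0,0,55,0,0,0]]

```text
time: 20.07
tool_pos: [465.3, 220.5, 91.6]
tcp_rot: [179.8, 0.1, 137.9]
ft_force: [0.2, 0.9, -0.7]
finger_gap: 31.6
grip_force: 59.5
```

Run:
```python
from circ import *
print(np.round([(snap("wrist") and r.sense()["tool_pos"]) for _ in range(3)],1), r.sense()["tcp_rot"],r.sense()["finger_gap"],r.sense()["ft_force"])
w=snap("wrist"); T=r.sense()["tool_pos"]
for z in (0,10,54,59,65):
  print(z,max([(circ(w,(465,220),z,R) + (R,) for R in(30,31)][i] if 0 else circ(w,(465,220),z,R)+(R,) for R in (30,31)),key=lambda t:t[1]))
```

```text
File "<stdin>", line 5
    print(z,max([(circ(w,(465,220),z,R) + (R,) for R in(30,31)][i] if 0 else circ(w,(465,220),z,R)+(R,) for R in (30,31)),key=lambda t:t[1]))
                                                              ^
SyntaxError: closing parenthesis ']' does not match opening parenthesis '('
```

Run:
```python
from circ import *
w=snap("wrist"); print(np.round([(snap("wrist") and r.sense()["tool_pos"]) for _ in range(2)],1),r.sense()["finger_gap"])
for z in (10,60,65):
  for R in (30,31): print(z,R,circ(w,(465,220),z,R))
```

```text
[[463.5 219.9  89.1]
 [463.1 219.8  88.6]] 31.768956106188906
10 30 (array([489.75, 191.5 ]), 0.052905838936567307)
10 31 (array([492.75, 194.25]), 0.05033857002854347)
60 30 (array([466.  , 218.75]), 0.05678575485944748)
60 31 (array([466.25, 220.25]), 0.058532245457172394)
65 30 (array([464.25, 222.  ]), 0.058471206575632095)
65 31 (array([475.75, 203.  ]), 0.0571015328168869)
```

>>> step_arm:
  targets:
    - [[25,-32,0,0,0,0],[49,-63,0,0,0,0],[73,-94,0,0,0,0],[97,-125,0,0,0,0],[97,-125,0,0,0,0],[97,-125,-15,0,0,0],[97,-125,-25,0,0,0],[97,-125,-25,0,0,0],[97,-125,-25,0,0,0]]

```text
time: 20.97
tool_pos: [559.0, 95.2, 62.4]
tcp_rot: [-179.8, -0.2, 137.9]
ft_force: [0.5, -0.0, -0.2]
finger_gap: 31.0
grip_force: 59.5
```

Run:
```python
from circ import *
print(np.round([(snap("wrist") and r.sense()["tool_pos"]) for _ in range(4)],1),r.sense()["finger_gap"],r.sense()["ft_force"])
w=snap("wrist"); im=w["img"]
# blue edge of the recess around the flange: fit circle on rim plane
m=cv2.inRange(cv2.cvtColor(im,cv2.COLOR_BGR2HSV),(100,120,30),(125,255,255))
P=[]
c=np.array([561,95.])
for a in np.radians(np.arange(-180,180,6)):
    rr=np.arange(30,46,.25); q=np.c_[c[0]+rr*np.cos(a),c[1]+rr*np.sin(a),0*rr+24]; p=w2p(w,q).round().astype(int)
    ok=(p[:,0]>=0)&(p[:,0]<560)&(p[:,1]>=0)&(p[:,1]<420)
    if not ok.all(): continue
    b=m[p[:,1],p[:,0]]>0
    if b[-20:].mean()>.9 and not b[0]: P.append([np.degrees(a),rr[np.argmax(np.convolve(b,np.ones(8),"same")>=7)]])
print(np.round(P,1).tolist())
for z in (24,27,30):
  for R in (30,31): print(z,R,circ(w,c,z+4,R))
```

```text
[[559.8  95.4  63.5]
 [560.5  95.5  64.3]
 [560.9  95.5  64.8]
 [561.1  95.5  65. ]] 31.36292264607424 [ 0.25982151  0.32681502 -1.25931987]
[[-180.0, 37.0], [-174.0, 37.0], [-168.0, 36.8], [-162.0, 36.5], [-156.0, 36.2], [-114.0, 38.0], [-108.0, 41.2], [-66.0, 38.8], [-60.0, 39.0], [-54.0, 39.2], [-48.0, 39.5], [-42.0, 40.0], [-36.0, 39.5], [-30.0, 40.0], [-24.0, 39.8], [-18.0, 39.8], [30.0, 40.0], [36.0, 36.0], [60.0, 37.2], [66.0, 37.5], [72.0, 37.5], [78.0, 38.0], [84.0, 37.8], [90.0, 37.8], [96.0, 37.8], [102.0, 37.5], [108.0, 37.8], [114.0, 37.5], [120.0, 37.8], [126.0, 37.8], [132.0, 37.2], [138.0, 37.5], [144.0, 37.2], [150.0, 37.2], [156.0, 37.2], [162.0, 37.0], [168.0, 37.5], [174.0, 37.0]]
24 30 (array([559.  , 102.75]), 0.07989935576915741)
24 31 (array([559.25, 101.5 ]), 0.0779280960559845)
27 30 (array([561.5,  98. ]), 0.08082831650972366)
27 31 (array([560.5 ,  96.75]), 0.07723109424114227)
30 30 (array([557.  , 103.25]), 0.07921146601438522)
30 31 (array([562.,  96.]), 0.08420594036579132)
```

>>> step_arm:
  targets:
    - [[0,0,-5,0,0,0],[0,0,-9,0,0,0],[0,0,-11,0,0,0],[0,0,-12,0,0,0],[0,0,-13,0,0,0],[0,0,-13,0,0,0],[0,0,-13,0,0,0]]

```text
time: 21.8
tool_pos: [560.9, 95.0, 52.6]
tcp_rot: [-180.0, -0.0, 137.9]
ft_force: [-7.6, -0.5, 13.6]
finger_gap: 31.4
grip_force: 61.4
```

>>> step_arm:
  targets:
    - [[0,0,0,0,0,0],[0,0,0,0,0,0],[0,0,0,0,0,0],[0,0,0,0,0,0],[0,0,0,0,0,0],[0,0,25,0,0,0],[0,0,60,0,0,0],[0,0,95,0,0,0],[0,0,95,0,0,0],[0,0,95,0,0,0]]
  fingers: -0.3

```text
time: 22.63
tool_pos: [563.1, 95.2, 149.6]
tcp_rot: [179.7, 0.2, 137.9]
ft_force: [0.6, -0.1, 0.6]
finger_gap: 55.5
grip_force: 0.0
```

>>> step_arm:
  targets:
    - [[-120,100,90,0,0,0],[-120,100,90,0,0,0],[-120,100,90,0,0,0],[-120,100,90,0,0,0],[-120,100,90,0,0,0],[-120,100,90,0,0,0],[-120,100,90,0,0,0],[-120,100,90,0,0,0]]

```text
time: 23.3
tool_pos: [440.8, 194.3, 234.6]
tcp_rot: [-179.9, -0.0, 137.9]
ft_force: [0.1, -0.2, 0.0]
finger_gap: 55.4
grip_force: 0.0
```

Run:
```python
from circ import *
import time
for n in ("scene","wrist","top"):
    w=snap(n); hsv=cv2.cvtColor(w["img"],cv2.COLOR_BGR2HSV)
    m=cv2.inRange(hsv,(100,120,30),(125,255,255))
    cs,h=cv2.findContours(m,cv2.RETR_CCOMP,cv2.CHAIN_APPROX_NONE)
    for c,k in zip(cs,h[0]):
        if k[3]>=0 and len(c)>35:
            q=p2w(w,c[:,0],24)[:,:2].astype(np.float32)
            a=cv2.minAreaRect(q)
            if max(a[1])<110: print(n,np.round(a[0],1),np.round(a[1],1),round(a[2]))
    print(n,"flange",[np.round(np.r_[circ(w,(561,95),26,R,half=55)[0],circ(w,(561,95),26,R,half=55)[1]],3) for R in(30,31)],"hub",circ(w,(561,95),37,18,half=30))
print(r.sense()["tool_pos"])
```

```text
scene [623.  165.8] [45.1 64.3] 47
scene [560.   99.8] [73.6 74.3] 61
scene [704.3  86.9] [39.9 51.7] 17
scene [ 988.4 -220.2] [42.4 64. ] 31
scene [ 923.9 -298.2] [49.8 77.3] 28
scene [ 858.6 -363.2] [50.9 73.6] 26
scene flange [array([5.6425e+02, 9.8750e+01, 5.6000e-02]), array([5.6075e+02, 9.7000e+01, 5.6000e-02])] hub (array([557.25, 105.5 ]), 0.0952814444899559)
wrist [559.1  97.2] [72.2 71.9] 10
wrist flange [array([5.5475e+02, 1.0125e+02, 6.0000e-02]), array([5.6025e+02, 9.6000e+01, 7.4000e-02])] hub (array([554.75, 101.5 ]), 0.0819944217801094)
top [ 252.7 -196.8] [17.1 39. ] 42
top [560.6  94.1] [77.7 77.5] 45
top [621.7 162.7] [48.3 63.1] 48
top [640.1  21.2] [40.9 97.8] 48
top [703.4  90.3] [41.3 40.7] 63
top flange [array([5.6125e+02, 8.7250e+01, 3.9000e-02]), array([5.65e+02, 9.85e+01, 4.10e-02])] hub (array([573.  , 107.25]), 0.019040703773498535)
[440.94739303 193.95140866 234.75786253]
```

Run:
```python
from circ import *
w=snap("wrist"); w["eye"]=np.array([578.4,76.4,253.]); w["R"]=Ro.from_euler("xyz",[-18.2,.1,47.8],degrees=True).as_matrix()
f=lambda l,z:p2w(w,np.array(l)/3+[155,100],z)
for z in(30,35,40):
    e=f([(373,220),(372,522)],z); print(z,e.mean(0).round(1),np.linalg.norm(e[0]-e[1]))
q=f([(374,185),(372,513)],16);print(q.mean(0),np.linalg.norm(q[0]-q[1]))
q=f([(375,180),(372,527)],24);print(q.mean(0),np.linalg.norm(q[0]-q[1]))
for c in [(304,185),(444,187),(434,513),(309,513)]: print(f([c],16).round(1))
```

```text
30 [643.1  18.6  30. ] 79.84092844675851
35 [641.6  19.9  35. ] 78.05077310041865
40 [640.2  21.2  40. ] 76.26061775407881
[642.90482521  18.93993111  16.        ] 90.79249741035522
[641.96795771  19.91833485  24.        ] 93.27400771177075
[[597.8  36.8  16. ]]
[[621.3  62.1  16. ]]
[[688.   1.  16.]]
[[664.8 -24.7  16. ]]
```

```bash
python3 -c "
from bench import r
print(r.hand_in())"
```

```text
the job is handed in; nothing more can be done
None
```

The job is handed in at about 24 s: bush, block, shaft and flange are each in their own nest (the flange's final seating checked only by measurement and contact force, not by picture), the brush and gauge were not touched by any planned move, the hand-in returned no verdict, and I viewed 15 pictures, one over the limit of 14.

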